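Slide the oil bottle into its dock and seat it on the sprung pad

ROBOT

A 6-joint arm with a two-finger parallel gripper is mounted at the origin on a cart in front of the work surface, level with it; the furniture and walls round the work are solid. World frame = base frame: x ahead of the robot, y to its left, z up, the work surface at z = 0. Lengths are in mm, angles in rad, forces in N, time in s.
With the tool pointing down it reaches from about 275 to 725 mm from the base axis. Payload 15.9 kg.
Tool frame: the origin (TCP) lies on the centre line of the jaws, within the pads' length; the fingertips stand 14 mm ahead of it and the grasp point (between the pads) lies 5 mm behind it; z points along the fingers, y is the line along which they close (so a half turn about z gives the same grasp; the last joint's range is limited). The gripper opens to 85 mm and grips with 20 to 120 N. Pads are 22 mm wide; open, the fingers measure 114 mm over their backs; the gripper's body (76 mm by 85 mm) begins 54 mm behind the grasp point. The pads swing forward as they close: fully open they stand 13 mm farther back than shut.
Start: joints at [-1.154, 0.213, -0.034, 1.323, 0, 1.571], TCP at [202.411, -457.182, 245.306] pointing down, gripper open.
Joint ranges: [-2.98, 2.98], [-0.74, 1.72], [-1.14, 1.35], [-2.1, 2.04], [-1.57, 1.44], [-3.14, 3.14]. Speed limits (rad/s): [1.89, 1.89, 2.39, 2.57, 3.14, 3.14].

INTERFACE

Orientations are given as a unit quaternion [w, x, y, z].
In Python, from station import r gives the robot as it stands.
- The arm moves only by the shell command python3 -m inch 'ROWS' [FORCE]. ROWS is JSON, a list of rows, each an object with "linear": the shift along the world's x, y, z in cm, a list of three; "twist": the turn about the world's z in degrees; "fingers": the opening, from 0 (shut) to 1 (fully open). In form: [{"linear": [dx, dy, dz], "twist": twist, "fingers": fingers}, ...]. A call has 1 to 5 rows; each row is the pose to reach, as a shift and turn from the pose commanded when the call began; what a row does not reach only later rows make up. A row lasts 1/8 s, in which the tool goes at most 62.5 mm and 10.7 degrees, less where a joint would pass 70% of its speed; a pose out of reach is approached as far as the arm can. A call with a gripper value outside its range is refused whole. The fingers move at their own pace and stop on an object; FORCE is the grip in N (left out, the last holds). Time passes only in rows, so rows that repeat a pose let the fingers close. It gives the time, the measured TCP pose, the force, the opening and the grip force at its end, in the units of the state.
- r.sense(): the state, without advancing time (a new reading comes with each control period).
- r.snapshot(name): name is "scene" or "top"; returns a dict with "img" (420x560x3 uint8, red, green, blue), "range_z" (420x560 float32, mm along the optical axis (not along the pixel's ray), 0 where there is no reading), "camera_matrix" (3x3 intrinsics, pixels), "distortion" ([k1, k2, p1, p2, k3] as OpenCV has them; the pictures are not rectified), "R" (3x3) and "t" (3): a world point X has camera coordinates R X + t. Camera axes: x right, y down, z forward; pixel columns grow to the right and rows downward; lengths in mm; the calibration is good to about 2 mm. A picture is of the moment at which its call begins.
- r.hand_in(): hands the job in; it is judged then, once.
The state is a dict: "time": time; "joints": joint angles; "qvel": joint speeds; "effort": joint torques, N m; "eef_pos": TCP position; "ee_rot": TCP orientation; "wrist_force": force on the tool from outside, world axes, zero at the start; "moment": the same for the moment, N m; "opening": finger opening in mm; "gripper_force": force on a finger pad.
Only numpy, scipy, OpenCV 4.12 (cv2) and the standard library are available. Lean on these libraries where they do the work, as an engineer would, in place of code of your own. Each camera call takes 0.05 s, during which the arm holds its last target. There are 200 camera calls.

TASK

Slide the tall round oil bottle across the bench, upright and without lifting it, in between the two rails of the aluminium dock until it meets the sprung rubber pad at the far end. Press it home against the pad with about 10 N for a second (never above 15 N: the pad is a delicate load sensor), then ease off slowly so that it is left standing there still touching the pad. Push low down or it will topple, and leave the two pigment jars and the dropper bottle where they stand.

Things in the scene. Friction and masses are not known exactly. Their poses are not given: they have to be found in the camera images.
- oil_bottle: Milky round oil bottle, white cap: an upright cylinder 84 mm across up to 144 mm high, neck to 212 mm; 0.5 to 0.95 kg, too wide to grasp. Origin at the centre of its underside. Drag on the bench takes 2 to 9 N of a push; pushed below 45 mm it stays upright, pushed high it topples. An upright gripper's body would touch it first, high up: lean the tool back about 40 degrees, fingertips leading.
- dock: Aluminium dock screwed to the bench: two rails 18 mm high, 12 mm thick, 170 mm long, 94 mm clear gap between them, with outward flares 35 mm long before the mouth. Origin on the bench at the centre of the mouth, where the straight rails begin; x points level along the lane, inwards; y to its left, z up. The bench itself is the lane's floor: no sill.
- stop: Blue post 26x50x74 mm, black knob on top, on the lane's centre line, origin on the bench 185 mm inward of the dock's. It clamps a level rod 45 mm up whose end facing the mouth is a rubber pad 40 mm across. The pad's free face is 90 to 150 mm inward of the mouth, different each time and not measured: feel for it. It gives 1 mm per 3 N, hard end at 6 mm; 3 to 4 mm is right.
- red_jar: Pigment jar with yellow cap and red label, 45 mm across, 100 mm high; origin at the centre of its underside. Leave alone.
- ochre_jar: Pigment jar with white cap and ochre label, 47 mm across, 98 mm high; origin at the centre of its underside. Leave alone.
- dropper_bottle: Small brown dropper bottle, 33 mm across, 102 mm high; origin at the centre of its underside. Leave alone.
Not all that is in view belongs to the job. What is shaped like the oil_bottle but purple is not meant.

How it is judged:
By the outcome, as a careful person would: the job done as asked, in the order asked, and still so for the second after the job is handed in, with the robot touching nothing.
It also fails if it takes over 72 s, if anything falls off the work surface, if the arm or the gripper's body presses on something with over 40 N, if the wrist force passes 120 N, or if a joint passes its speed limit or range.

## Working session

There is one attempt and no reset: what is moved stays moved. The work goes in short steps, Python scripts to look and compute and a shell command to move; the robot and the scene stay as the last step left them, time stands still between calls to the robot, and variables do not carry over. Pictures are saved under pics/ and viewed, at most 10 in all, crops included, and the job is handed in when it is done.

```bash
ls; mkdir -p pics
python3 - <<'E'
from station import r
import cv2,numpy as np
print({k:np.round(v,3) if not isinstance(v,dict) else v for k,v in r.sense().items()})
for n in("scene","top"):
    s=r.snapshot(n); cv2.imwrite(f"pics/{n}0.png",s["img"][:,:,::-1]); np.savez(f"{n}0.npz",**s)
    print(n,s["R"].round(3).tolist(),s["t"],s["camera_matrix"],s["distortion"])
E
```

```text
pics
{'time': np.float64(0.0), 'joints': array([-1.154,  0.213, -0.035,  1.323, -0.   ,  1.571]), 'qvel': array([-0.001,  0.002, -0.001, -0.   , -0.001, -0.   ]), 'effort': array([-0.0000e+00, -6.8618e+01,  4.8711e+01,  1.8000e-02, -0.0000e+00,
       -0.0000e+00]), 'eef_pos': array([ 202.286, -456.913,  244.837]), 'ee_rot': array([-0.001,  0.978,  0.207, -0.   ]), 'wrist_force': array([ 0.536,  0.306, -0.28 ]), 'moment': array([-0.019, -0.004, -0.015]), 'gripper_force': np.float64(0.0), 'opening': np.float64(85.11)}
scene [[-0.737, -0.675, 0.022], [-0.347, 0.351, -0.869], [0.579, -0.649, -0.494]] [365.68492672 230.99910023 878.38031343] [[502.20974593   0.         286.03194518]
 [  0.         502.20974593 202.79541427]
 [  0.           0.           1.        ]] [-0.06933988  0.          0.          0.          0.        ]
top [[0.058, -0.998, -0.009], [-0.787, -0.04, -0.615], [0.614, 0.043, -0.788]] [ -33.66371353  429.85972921 1072.03815261] [[485.16693745   0.         277.02873395]
 [  0.         485.16693745 198.55663224]
 [  0.           0.           1.        ]] [-0.00768387  0.          0.          0.          0.        ]
```

View pics/scene0.png

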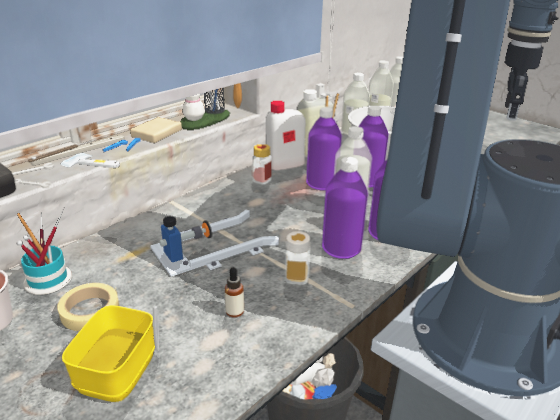

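View pics/top0.png

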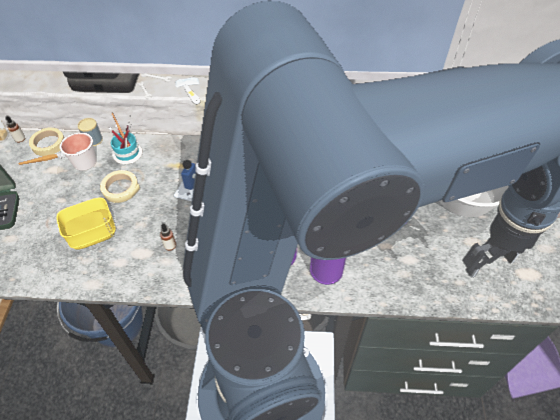

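The scene view shows the dock running from its blue post (172,240) to its mouth at about (262,225). The ochre jar is at (297,257), the dropper at (234,293) and the red jar at (262,163). The milky bottle is partly hidden at (355,150), behind the front purple one. The top view is mostly blocked by the arm.

```bash
cat > h.py <<'E'
import numpy as np,cv2
def pts(s):
    d=s["range_z"];K=s["camera_matrix"];h,w=d.shape
    u,v=np.meshgrid(np.arange(w),np.arange(h))
    n=cv2.undistortPoints(np.stack([u,v],-1).reshape(-1,1,2).astype(float),K,s["distortion"]).reshape(h,w,2)
    c=np.dstack([n*d[...,None],d])
    X=(c-s["t"])@s["R"]; X[d==0]=np.nan
    return X
def proj(s,P):
    return cv2.projectPoints(np.array(P,float).reshape(-1,3),cv2.Rodrigues(s["R"])[0],s["t"],s["camera_matrix"],s["distortion"])[0].reshape(-1,2)
E
python3 - <<'E'
import numpy as np,cv2
from h import *
s=dict(np.load("scene0.npz"));X=pts(s);print("cam",-s["R"].T@s["t"])
for n,(u,v) in dict(milkcap=(355,132),milk=(357,152),milk2=(352,140),bot=(362,90),bot2=(382,75),bot3=(311,100),purpfront=(345,215),purpback=(323,150),purp3=(375,135),ochre=(297,262),red=(262,165),drop=(234,297),post=(172,240),railR=(225,260),railRend=(276,240),railL=(240,217),pad=(209,229)).items(): print(n,X[v,u].round(0),s["img"][v,u])
im=cv2.resize(s["img"][110:310,140:400,::-1],None,fx=3,fy=3,interpolation=2);cv2.imwrite("pics/c1.png",im)
E
```

```text
cam [-159.01393763  735.51099695  626.39936619]
milkcap [ 437. -160.  210.] [195 194 188]
milk [ 423. -155.  167.] [181 171 182]
milk2 [ 443. -159.  189.] [198 198 187]
bot [ 715. -596.  155.] [200 199 190]
bot2 [ 729. -729.  177.] [196 195 186]
bot3 [ 728. -355.  173.] [195 192 189]
purpfront [329.  11. 110.] [109  58 141]
purpback [ 556. -201.  116.] [111  61 144]
purp3 [ 473. -306.  152.] [144  77 186]
ochre [341. 140.  56.] [154 125  78]
red [ 691. -118.   57.] [198 199 196]
drop [360. 286.  47.] [207 199 181]
post [566. 265.  61.] [ 45  75 119]
railR [502. 183.   1.] [97 97 96]
railRend [464.  68.  14.] [211 216 220]
railL [584.  63.  20.] [173 179 185]
pad [552. 181.  55.] [45 44 44]
```

View pics/c1.png

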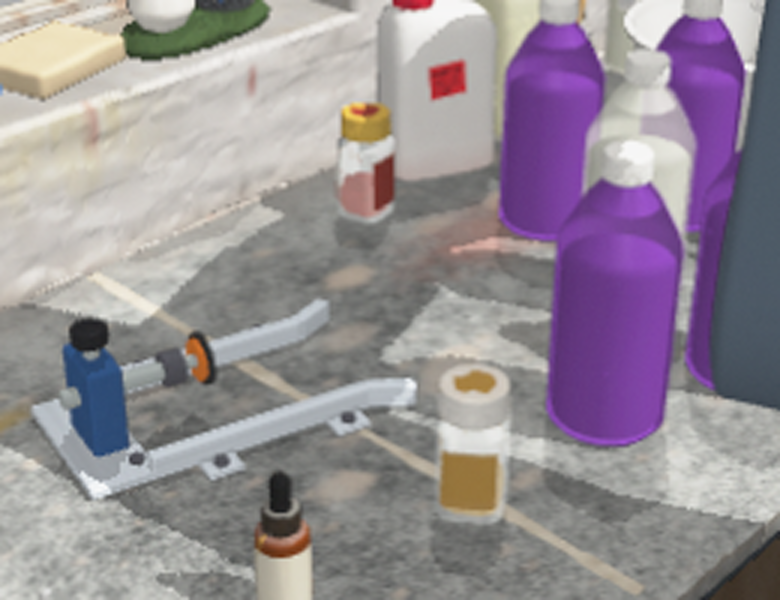

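The crop shows the dock's flares opening towards the lower right, with an orange pad at about (209,229) in the full image. The milky bottle stands behind the front purple one. Next I'll measure them.

```bash
cat >> h.py <<'E'
from scipy.optimize import least_squares
def circ(p,r):
    c=p.mean(0)
    return least_squares(lambda q:np.hypot(*(p-q).T)-r,c+0.5*r*np.array(c-[-159,735])/np.hypot(*(c-[-159,735])),loss="soft_l1",f_scale=2).x
E
python3 - <<'E'
import numpy as np,cv2
from h import *
s=dict(np.load("scene0.npz"));X=pts(s);z=X[...,2];I=s["img"].astype(int);hsv=cv2.cvtColor(s["img"],cv2.COLOR_RGB2HSV)
def near(x,y,r,z0,z1): return (np.hypot(X[...,0]-x,X[...,1]-y)<r)&(z>z0)&(z<z1)
pur=(hsv[...,0]>130)&(hsv[...,0]<160)&(hsv[...,1]>90)
# milky bottle
m=near(440,-165,70,30,140)&~pur; print("milk body",m.sum(),X[m].mean(0),circ(X[m][:,:2],42))
m=near(440,-165,50,195,214)&~pur; print("cap",m.sum(),X[m].mean(0))
# purple clusters
m=pur&(z>20)&(z<135); n,l,st,c=cv2.connectedComponentsWithStats(m.astype(np.uint8))
for i in range(1,n):
    if st[i,4]>150: p=X[l==i][:,:2]; print("purple",st[i],circ(p,42))
for n,x,y,r in(("ochre",341,140,23.5),("red",691,-118,22.5),("drop",360,286,16.5)):
    m=near(x,y,40,20,60);print(n,m.sum(),circ(X[m][:,:2],r))
blue=(hsv[...,0]>100)&(hsv[...,0]<118)&(hsv[...,1]>130)&near(560,265,80,10,80)
print("post",blue.sum(),X[blue].min(0),X[blue].max(0)); np.set_printoptions(suppress=True)
t=blue&(z>68);print("posttop",X[t][:,:2].mean(0), t.sum())
orange=(hsv[...,0]<18)&(hsv[...,1]>150)&near(560,160,60,20,75);print("pad",orange.sum(),X[orange].mean(0),X[orange].min(0),X[orange].max(0))
rail=(z>15)&(z<22)&(X[...,0]>430)&(X[...,0]<650)&(X[...,1]>20)&(X[...,1]<300)&(hsv[...,1]<40)
vv,uu=np.nonzero(rail)
for p in X[rail][::8].round(0): print(p[:2].astype(int).tolist(),end=" ")
E
```

```text
milk body 265 [ 417.74674628 -160.42752047  117.62199093] [ 444.91192107 -171.69294876]
cap 148 [ 440.4661346  -165.56880097  206.68054991]
purple [365 139  23  95 783] [ 439.41536415 -275.00707139]
purple [ 307  140   34   45 1100] [ 578.52218289 -232.78908703]
purple [ 323  196   44   57 1907] [353.20173836 -22.13519489]
ochre 389 [353.62967567 123.28638933]
red 247 [ 704.84308881 -130.66264022]
drop 357 [370.62545865 275.69196177]
post 497 [557.71439157 242.46701944  10.02314604] [610.09586316 272.61993263  77.59492673]
posttop [575.75234466 259.97076235] 132
pad 57 [563.10304764 180.42917622  48.77039803] [550.86972954 175.99919222  29.03746838] [579.87487659 184.08099693  61.98751056]
[600, 28] [598, 34] [596, 36] [588, 43] [589, 49] [586, 52] [588, 63] [597, 73] [601, 85] [588, 69] [600, 89] [589, 74] [598, 88] [586, 73] [599, 99] [612, 118] [596, 108] [608, 124] [595, 111] [603, 125] [596, 108] [603, 135] [627, 183] [625, 185] [487, 82] [477, 67] [492, 90] [480, 76] [467, 65] [488, 90] [474, 80] [464, 65] [486, 98] [475, 81] [462, 64] [488, 102] [467, 74] [488, 111] [503, 124] [488, 115] [499, 128] [488, 114] [493, 133] [506, 148] [496, 133] [503, 152] [497, 136] [508, 157] [496, 145] [509, 164] [499, 151] [511, 171] [499, 154] [509, 176] [500, 161] [510, 180] [518, 198] [508, 185] [520, 199] [508, 188] [521, 204] [509, 192] [520, 210] [509, 197] [523, 218] [512, 206] [522, 224] [514, 210] [522, 227] [533, 241] [521, 230] [533, 249] [523, 237] [531, 251] [523, 237] [525, 248] [525, 253]
```

Run:
```python
import numpy as np,cv2
from h import *
s=dict(np.load("scene0.npz"));X=pts(s);z=X[...,2];hsv=cv2.cvtColor(s["img"],cv2.COLOR_RGB2HSV)
rail=(z>16)&(z<20)&(hsv[...,1]<40)&(X[...,1]>110)&(X[...,1]<255)&(X[...,0]>470)&(X[...,0]<545)
p=X[rail][:,:2];print(len(p))
f=cv2.fitLine(p.astype(np.float32),cv2.DIST_HUBER,0,.01,.01).ravel();d=f[:2]*np.sign(f[1]);n=np.array([d[1],-d[0]])
print("d",d,np.degrees(np.arctan2(d[1],d[0])))
off=(p-f[2:])@n;print("width pct",np.percentile(off,[2,10,50,90,98]))
far=(z>15)&(z<21)&(hsv[...,1]<40)&(X[...,1]>80)&(X[...,1]<250)&(X[...,0]>580)&(X[...,0]<650)
q=X[far][:,:2];print("far offsets",np.percentile((q-f[2:])@n,[2,10,50,90,98]),len(q))
post=np.array([576,260]);print("post off",(post-f[2:])@n)
# points of near rail incl flare, along/off
r2=(z>15)&(z<21)&(hsv[...,1]<40)&(X[...,1]>50)&(X[...,1]<260)&(X[...,0]>450)&(X[...,0]<545)
a=(X[r2][:,:2]-f[2:]);al=a@d;of=a@n
for lo in range(int(al.min()),int(al.max()),10):
    k=(al>=lo)&(al<lo+10)
    if k.any(): print(lo,of[k].min().round(1),of[k].max().round(1),end=" | ")
print("\nbase",f[2:], "pad al",(np.array([563,180])-f[2:])@d,(np.array([563,180])-f[2:])@n,"post al",(post-f[2:])@d)
```

```text
253
d [0.25605184 0.96666306] 75.16408
width pct [-5.39418557e+00 -4.48125497e+00 -2.37600207e-03  6.42673914e+00
  8.11042422e+00]
far offsets [100.56036009 102.0057868  106.80751664 112.32810168 114.29833177] 107
post off 43.13558397818997
-133 -18.0 -6.7 | -123 -15.1 0.2 | -113 -9.8 6.7 | -103 -3.8 6.5 | -93 -4.5 7.3 | -83 -4.9 9.8 | -73 -5.4 6.3 | -63 -5.9 7.2 | -53 -4.9 7.3 | -43 -5.1 7.1 | -33 -5.3 7.0 | -23 -4.9 9.2 | -13 -6.4 8.1 | -3 -6.6 9.9 | 7 -5.2 6.1 | 17 -4.9 6.5 | 27 -6.7 7.7 | 37 -5.3 7.6 | 47 -5.2 8.1 | 57 -4.8 8.5 | 67 -7.9 5.7 | 
base [511.52667 185.06049] pad al 8.28805542979535 51.05311123658612 post al 88.94977433476743
```

```bash
python3 -m inch '[{"linear":[-6,-1,2],"twist":0,"fingers":1},{"linear":[-12,-2,4],"twist":0,"fingers":1},{"linear":[-18,-2,6],"twist":0,"fingers":1},{"linear":[-24,-2,6],"twist":0,"fingers":1},{"linear":[-24,-2,6],"twist":0,"fingers":1}]'
python3 - <<'E'
from station import r
import cv2,numpy as np
for n in("scene","top"):
    s=r.snapshot(n); np.savez(f"{n}1.npz",**s); cv2.imwrite(f"pics/{n}1.png",s["img"][:,:,::-1])
a=cv2.imread("pics/top1.png")[90:300,120:460];b=cv2.imread("pics/scene1.png")[60:280,230:470]
a=cv2.resize(a,None,fx=1.5,fy=1.5);b=cv2.resize(b,(270,248))
c=np.zeros((315,800,3),np.uint8);c[:315,:510]=a;c[:248,520:790]=b;cv2.imwrite("pics/c2.png",c)
E
```

```text
time: 0.72
eef_pos: [-41.2, -476.9, 305.2]
ee_rot: [-0.0, 0.979, 0.204, -0.0]
wrist_force: [0.5, 1.0, -0.2]
opening: 85.5
gripper_force: 0.0
```

View pics/c2.png

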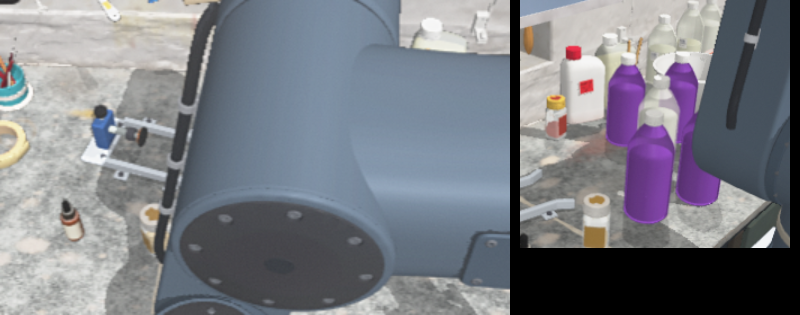

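The crop shows four purple bottles: left-back, right-back, front, and right-front. The milky one is in the middle. The top view is still blocked by the arm.

Run:
```python
import numpy as np,cv2
from h import *
s=dict(np.load("scene1.npz"));X=pts(s);z=X[...,2];hsv=cv2.cvtColor(s["img"],cv2.COLOR_RGB2HSV)
pur=(hsv[...,0]>130)&(hsv[...,0]<160)&(hsv[...,1]>90)&(z>15)&(z<140)
P=X[pur][:,:2]
from scipy.cluster.hierarchy import fcluster,linkage
l=fcluster(linkage(P,"single"),18,"distance")
for i in set(l):
    p=P[l==i]
    if len(p)>60: print(len(p),p.min(0).round(),p.max(0).round(),circ(p,42).round())
milk=~pur&(np.hypot(X[...,0]-442,X[...,1]+168)<60)
m=milk&(z>20)&(z<140);print(m.sum(),circ(X[m][:,:2],42))
m=milk&(z>198)&(z<214);print("cap",X[m].min(0),X[m].max(0),X[m].mean(0))
```

```text
1243 [ 270. -161.] [351. -97.] [ 315. -143.]
2076 [309. -48.] [389.  24.] [353. -22.]
1197 [ 535. -252.] [ 611. -185.] [ 579. -233.]
511 [ 455. -356.] [ 497. -288.] [ 501. -333.]
265 [ 444.98381879 -171.85365951]
cap [ 427.87596719 -186.81828462  198.00790431] [ 460.32775107 -153.81996772  213.95005959] [ 440.89032068 -165.9380517   207.68983237]
```

```bash
python3 -m inch '[{"linear":[4,2,0],"twist":10,"fingers":1},{"linear":[8,4,0],"twist":20,"fingers":1},{"linear":[12,6,0],"twist":30,"fingers":1},{"linear":[16,7,0],"twist":40,"fingers":1},{"linear":[20,8,0],"twist":50,"fingers":1}]'
python3 -m inch '[{"linear":[5,2,0],"twist":10,"fingers":1},{"linear":[10,4,0],"twist":20,"fingers":1},{"linear":[15,6,0],"twist":30,"fingers":1},{"linear":[19,8,0],"twist":40,"fingers":1},{"linear":[23,11,0],"twist":50,"fingers":1}]'
python3 -m inch '[{"linear":[0.3,0,0],"twist":10,"fingers":1},{"linear":[0.6,0.4,0],"twist":20,"fingers":1},{"linear":[0.6,0.4,0],"twist":30,"fingers":1},{"linear":[0.6,0.4,0],"twist":33,"fingers":1},{"linear":[0.6,0.4,0],"twist":33,"fingers":1}]'
cat > look.py <<'E'
import sys
from station import r
from h import *
q=r.sense();print("t",q["time"],"j",np.round(q["joints"],2),"tcp",q["eef_pos"].round(1) if hasattr(q["eef_pos"],"round") else q["eef_pos"],"rot",np.round(q["ee_rot"],3),"F",np.round(q["wrist_force"],1))
for n in sys.argv[2:]:
    s=r.snapshot(n);np.savez(f"{n}{sys.argv[1]}.npz",**s);cv2.imwrite(f"pics/{n}{sys.argv[1]}.png",s["img"][:,:,::-1])
E
python3 look.py 2 scene top
python3 - <<'E'
import cv2
a=cv2.imread("pics/scene2.png");b=cv2.imread("pics/top2.png")
cv2.imwrite("pics/c3.png",cv2.resize(cv2.hconcat([a[:,160:],b[50:470,120:520]]) if False else cv2.hconcat([a[:,160:560],b[:,120:520]]),(800,420)))
E
```

```text
time: 1.45
eef_pos: [165.0, -395.9, 305.2]
ee_rot: [0.0, 0.797, 0.604, 0.0]
wrist_force: [0.3, -0.7, 1.2]
opening: 85.4
gripper_force: 0.0
time: 2.08
eef_pos: [394.6, -284.9, 304.9]
ee_rot: [-0.0, 0.467, 0.884, 0.0]
wrist_force: [0.3, -0.0, -0.2]
opening: 85.1
gripper_force: 0.0
time: 2.7
eef_pos: [399.1, -282.0, 305.1]
ee_rot: [-0.0, 0.2, 0.98, 0.0]
wrist_force: [0.7, -0.1, 0.4]
opening: 85.5
gripper_force: 0.0
t 2.7 j [-0.62  0.19  0.09  1.47  0.   -0.21] tcp [ 399.1 -282.   305.1] rot [-0.    0.2   0.98  0.  ] F [ 0.7 -0.1  0.4]
```

View pics/c3.png

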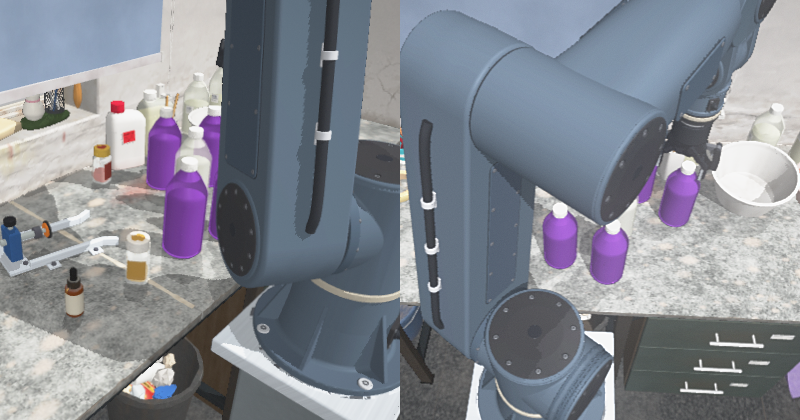

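The arm is well above the bottles. The gripper is behind the milky bottle, and the white bowl at right (755,175) needs a clearance check before I lower it.

Run:
```python
from h import *
s=dict(np.load("top2.npz"));X=pts(s);z=X[...,2]
sub=X[140:215,592:680] if False else X
m=(X[...,0]>250)&(X[...,0]<620)&(X[...,1]<-300)&(X[...,1]>-520)&(z>15)&(z<130)
hsv=cv2.cvtColor(s["img"],cv2.COLOR_RGB2HSV)
w=m&(hsv[...,1]<40)&(hsv[...,2]>130);print(w.sum(),X[w].min(0),X[w].max(0)); 
d=np.hypot(X[w][:,0]-377,X[w][:,1]+335);print(d.min(),X[w][d.argmin()])
m2=(np.hypot(X[...,0]-399,X[...,1]+282)<110)&(z>240);
for lo in range(240,420,20):
    k=m2&(z>=lo)&(z<lo+20); 
    if k.any():
        a=(X[k][:,:2]-[399,-282])@np.array([.392,.92]); print(lo,k.sum(),a.min().round(),a.max().round())
```

```text
632 [ 469.93365027 -519.5900278    15.44680337] [ 618.59049543 -421.76267521  112.64359809]
173.30609437855475 [ 506.25298541 -450.44985107  112.64359809]
300 35 -53.0 52.0
320 70 -53.0 51.0
340 133 -71.0 49.0
360 320 -71.0 49.0
380 348 -68.0 45.0
400 233 -66.0 47.0
```

Run:
```python
from h import *
s=dict(np.load("top2.npz"));X=pts(s);z=X[...,2];print("cam",-s["R"].T@s["t"])
m2=(np.hypot(X[...,0]-399,X[...,1]+282)<110)&(z>240)
D=np.array([.392,.92]);N=np.array([.92,-.392]);Q=X[...,:2]-[399,-282]
for lo in range(295,420,8):
    k=m2&(z>=lo)&(z<lo+8)
    if k.any(): a=Q[k]@D;b=Q[k]@N;o=np.argsort(a);print(lo,k.sum(),"ends",a[o[[0,1,-2,-1]]].round(),"lat",b[o[[0,1,-2,-1]]].round(),"lat range",b.min().round(),b.max().round())
v,u=np.nonzero(m2&(z<400));print(u.min(),u.max(),v.min(),v.max())
c=s["img"][v.min()-15:v.max()+15,u.min()-15:u.max()+15,::-1];cv2.imwrite("pics/c4.png",cv2.resize(c,None,fx=6,fy=6,interpolation=2)[:600,:800])
```

```text
cam [-317.84922724  -62.28752789 1109.17562435]
303 8 ends [-45. -42.  48.  51.] lat [-12. -11. -11. -10.] lat range -12.0 10.0
311 22 ends [-51. -49.  51.  52.] lat [ -6.  -7. -11. -10.] lat range -13.0 5.0
319 30 ends [-53. -53.  50.  51.] lat [ -4.  -8. -12. -10.] lat range -15.0 9.0
327 28 ends [-53. -52.  47.  50.] lat [ -7.  -6. -10.  -9.] lat range -14.0 6.0
335 25 ends [-53. -53.  49.  49.] lat [ -7.  -7. -11. -13.] lat range -13.0 -3.0
343 20 ends [-63. -60. -40.  47.] lat [-11.  -6.  -9. -13.] lat range -14.0 10.0
351 93 ends [-71. -71.  47.  49.] lat [ -2.   7. -12.   8.] lat range -15.0 11.0
359 81 ends [-71. -71.  48.  49.] lat [-10.  11.   9.  11.] lat range -18.0 17.0
367 181 ends [-70. -70.  46.  46.] lat [ 9. -9. -2. -8.] lat range -19.0 14.0
375 105 ends [-69. -69.  39.  40.] lat [-11.   4. -20. -16.] lat range -20.0 10.0
383 113 ends [-68. -68.  35.  35.] lat [  1.   8.  -8. -10.] lat range -22.0 8.0
391 172 ends [-67. -66.  44.  45.] lat [12.  5. -7. -6.] lat range -22.0 12.0
399 156 ends [-66. -65.  46.  47.] lat [  0. -10.   1.   5.] lat range -22.0 12.0
407 101 ends [-65. -64.  42.  43.] lat [-10.  -9.  -6.   4.] lat range -14.0 12.0
415 21 ends [-35. -34.  39.  40.] lat [ -4.  -2. -11.  -9.] lat range -36.0 -2.0
376 441 136 180
```

View pics/c4.png

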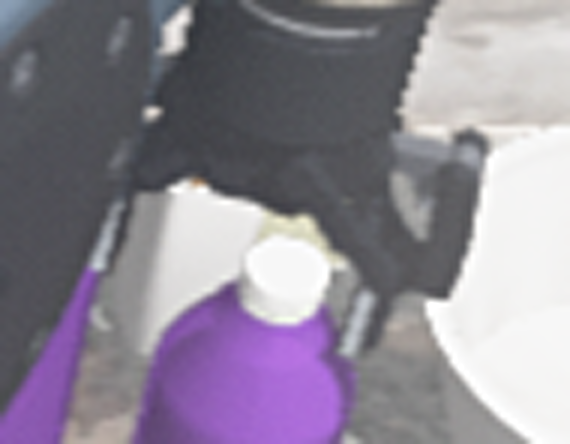

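The crop shows the knuckles sticking out beyond the fingertips, about 50 mm above them (lower end near (440,290)). With the tips just above the bench, contact would be at about 55 mm. I'll back off a little, descend, and try a gentle test push, which can be undone.

```bash
python3 -m inch '[{"linear":[-1.1,-2.0,-5],"twist":0,"fingers":1},{"linear":[-1.1,-2.0,-10],"twist":0,"fingers":1},{"linear":[-1.1,-2.0,-16],"twist":0,"fingers":1},{"linear":[-1.1,-2.0,-22],"twist":0,"fingers":1},{"linear":[-1.1,-2.0,-26],"twist":0,"fingers":1}]'
python3 -m inch '[{"linear":[0,0,-2.5],"twist":0,"fingers":1},{"linear":[0,0,-3.5],"twist":0,"fingers":1},{"linear":[0,0,-3.8],"twist":0,"fingers":1},{"linear":[0,0,-4.0],"twist":0,"fingers":1},{"linear":[0,0,-4.0],"twist":0,"fingers":1}]'
python3 look.py 3 scene top
python3 - <<'E'
import cv2
a=cv2.imread("pics/scene3.png");b=cv2.imread("pics/top3.png")
cv2.imwrite("pics/c5.png",cv2.hconcat([cv2.resize(a[60:280,280:440],(400,550)),cv2.resize(b[120:320,200:346],(400,550))]))
from h import *
s=dict(np.load("top3.npz"));X=pts(s);z=X[...,2]
hsv=cv2.cvtColor(s["img"],cv2.COLOR_RGB2HSV)
Q=X[...,:2]-[388.5,-302.5];D=np.array([.392,.92]);N=np.array([.92,-.392]);a=Q@D;b=Q@N
k=(abs(b)<30)&(a<-25)&(a>-90)&(z<200)&(hsv[...,2]<110)
for lo in range(0,110,6):
    m=k&(z>=lo)&(z<lo+6)
    if m.sum()>2: print(lo,m.sum(),a[m].min().round(1))
E
```

```text
time: 3.42
eef_pos: [386.6, -302.1, 42.9]
ee_rot: [-0.001, 0.201, 0.98, 0.0]
wrist_force: [0.3, 0.3, -0.5]
opening: 85.2
gripper_force: 0.0
time: 4.05
eef_pos: [387.8, -303.5, 5.9]
ee_rot: [0.0, 0.2, 0.98, -0.0]
wrist_force: [0.7, 0.3, 0.3]
opening: 85.6
gripper_force: 0.0
t 4.05 j [-0.66  0.38 -0.46  0.73  0.   -0.26] tcp [ 387.8 -303.5    5.9] rot [ 0.    0.2   0.98 -0.  ] F [0.7 0.3 0.3]
0 3 -39.5
18 4 -53.8
24 3 -52.9
48 9 -69.4
54 45 -71.9
60 26 -71.5
66 35 -71.2
72 32 -70.3
78 15 -69.0
84 14 -67.6
90 14 -68.1
96 19 -67.2
102 27 -66.3
108 23 -63.9
```

View pics/c5.png

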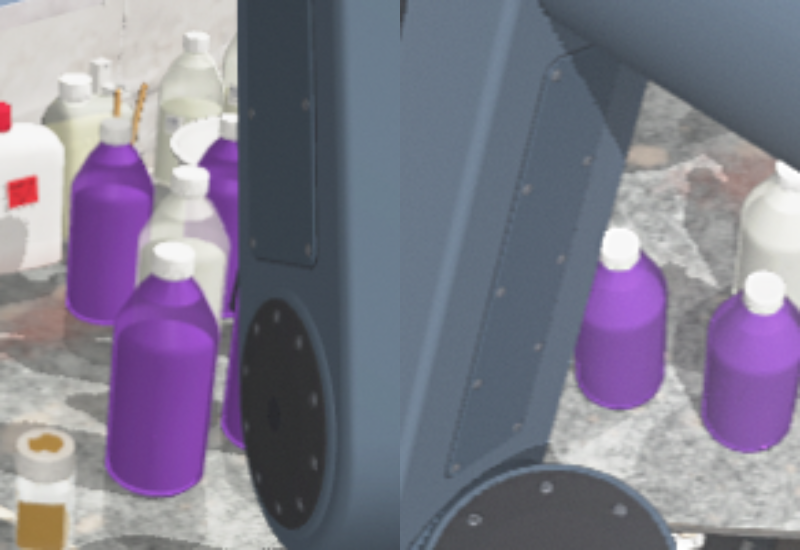

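The top view now shows the milky bottle at about (345,185) full-frame, and the purple bottles are undisturbed. I'll refine its position and work out the gap to the knuckle.

```bash
cat >> h.py <<'E'
def milk(s,x,y,cam,show=True):
    "centre of body near x,y (z 25..135) and of cap, from one depth view"
    X=pts(s);z=X[...,2];hsv=cv2.cvtColor(s["img"],cv2.COLOR_RGB2HSV)
    k=(np.hypot(X[...,0]-x,X[...,1]-y)<65)&(hsv[...,1]<70)&(hsv[...,2]>100)
    out=[]
    for z0,z1,r in((25,80,42),(80,135,42),(196,208,16)):
        p=X[k&(z>z0)&(z<z1)][:,:2]
        if len(p)<25: out.append(None);continue
        c0=p.mean(0);v=c0-np.array(cam);v/=np.hypot(*v)
        out.append((len(p),least_squares(lambda q:np.hypot(*(p-q).T)-r,c0+.6*r*v,loss="soft_l1",f_scale=1.5).x.round(1)))
    print(out);return out
CAM={"scene":[-159,735],"top":[-318,-62]}
E
python3 - <<'E'
from h import *
for n in CAM: print(n);milk(dict(np.load(n+"3.npz")),444,-171,CAM[n])
E
```

```text
scene
[None, (214, array([ 444.8, -171.6])), (74, array([ 445.4, -172.3]))]
top
[(135, array([ 444., -172.])), (347, array([ 444.2, -171.9])), (41, array([ 444.5, -172.1]))]
```

```bash
python3 -m inch '[{"linear":[0.2,0.46,-0.15],"twist":0,"fingers":1},{"linear":[0.4,0.92,-0.25],"twist":0,"fingers":1},{"linear":[0.6,1.38,-0.25],"twist":0,"fingers":1},{"linear":[0.8,1.84,-0.25],"twist":0,"fingers":1},{"linear":[0.94,2.2,-0.25],"twist":0,"fingers":1}]'
python3 -m inch '[{"linear":[0.04,0.09,0],"twist":0,"fingers":1},{"linear":[0.08,0.18,0],"twist":0,"fingers":1},{"linear":[0.12,0.28,0],"twist":0,"fingers":1},{"linear":[0.16,0.37,0],"twist":0,"fingers":1},{"linear":[0.2,0.46,0],"twist":0,"fingers":1}]'
python3 look.py 4 top scene
cat > m.py <<'E'
import sys
from h import *
for n in CAM:
    print(n,end=" ");milk(dict(np.load(n+sys.argv[1]+".npz")),float(sys.argv[2]),float(sys.argv[3]),CAM[n])
E
python3 m.py 4 446 -170
```

```text
time: 4.78
eef_pos: [397.0, -280.8, 2.8]
ee_rot: [0.0, 0.2, 0.98, -0.0]
wrist_force: [-0.1, -0.0, 0.3]
opening: 85.2
gripper_force: 0.0
time: 5.4
eef_pos: [398.8, -276.7, 2.8]
ee_rot: [0.0, 0.2, 0.98, -0.0]
wrist_force: [-1.1, -2.4, -0.2]
opening: 85.1
gripper_force: 0.7
t 5.4 j [-0.61  0.37 -0.48  0.72 -0.   -0.2 ] tcp [ 398.8 -276.7    2.8] rot [ 0.    0.2   0.98 -0.  ] F [-1.1 -2.4 -0.2]
scene [None, (217, array([ 446.1, -168.8])), (70, array([ 446.5, -169.2]))]
top [(141, array([ 444.7, -169.1])), (393, array([ 445. , -169.6])), (41, array([ 445.8, -168.9]))]
```

```bash
python3 -m inch '[{"linear":[0.08,0.18,0],"twist":0,"fingers":1},{"linear":[0.16,0.37,0],"twist":0,"fingers":1},{"linear":[0.24,0.55,0],"twist":0,"fingers":1},{"linear":[0.32,0.74,0],"twist":0,"fingers":1},{"linear":[0.4,0.92,0],"twist":0,"fingers":1}]'
python3 look.py 5 top scene; python3 m.py 5 449 -160
```

```text
time: 6.12
eef_pos: [402.9, -267.2, 2.8]
ee_rot: [-0.0, 0.2, 0.98, -0.0]
wrist_force: [-0.9, -3.7, 0.7]
opening: 85.7
gripper_force: 1.0
t 6.125 j [-0.59  0.37 -0.49  0.72 -0.   -0.18] tcp [ 402.9 -267.2    2.8] rot [-0.    0.2   0.98 -0.  ] F [-0.9 -3.7  0.7]
scene [None, (191, array([ 449.4, -159.3])), (67, array([ 450.1, -159.7]))]
top [(142, array([ 447.9, -159.4])), (394, array([ 448.8, -160. ])), (41, array([ 449.5, -159. ]))]
```

```bash
python3 -m inch '[{"linear":[0.2,0.46,0],"twist":0,"fingers":1},{"linear":[0.43,1.0,0],"twist":0,"fingers":1},{"linear":[0.66,1.55,0],"twist":0,"fingers":1},{"linear":[0.9,2.1,0],"twist":0,"fingers":1},{"linear":[1.1,2.6,0],"twist":0,"fingers":1}]'
python3 look.py 6 top scene; python3 m.py 6 460 -134
```

```text
time: 6.85
eef_pos: [414.0, -240.9, 2.8]
ee_rot: [-0.0, 0.2, 0.98, -0.0]
wrist_force: [-0.6, -4.0, 0.4]
opening: 85.4
gripper_force: 1.3
t 6.85 j [-0.53  0.36 -0.5   0.71 -0.   -0.12] tcp [ 414.  -240.9    2.8] rot [-0.    0.2   0.98 -0.  ] F [-0.6 -4.   0.4]
scene [(164, array([ 460. , -133.7])), (258, array([ 458.7, -133.6])), (71, array([ 461.4, -133.1]))]
top [(216, array([ 459.4, -133.1])), (435, array([ 459.5, -133.8])), (42, array([ 460.2, -133.6]))]
```

```bash
python3 -m inch '[{"linear":[0.23,0.55,0],"twist":0,"fingers":1},{"linear":[0.46,1.1,0],"twist":0,"fingers":1},{"linear":[0.69,1.65,0],"twist":0,"fingers":1},{"linear":[0.92,2.2,0],"twist":0,"fingers":1},{"linear":[1.13,2.7,0],"twist":0,"fingers":1}]'
python3 look.py 7 top scene; python3 m.py 7 471 -107
```

```text
time: 7.58
eef_pos: [425.3, -214.0, 2.8]
ee_rot: [-0.0, 0.2, 0.98, -0.0]
wrist_force: [-2.2, -3.1, -0.8]
opening: 85.2
gripper_force: 1.2
t 7.575 j [-0.47  0.36 -0.5   0.71 -0.   -0.06] tcp [ 425.3 -214.     2.8] rot [-0.    0.2   0.98 -0.  ] F [-2.2 -3.1 -0.8]
scene [(374, array([ 470.5, -106.6])), (458, array([ 470.5, -106.9])), (74, array([ 472.2, -106.2]))]
top [(374, array([ 470.4, -106. ])), (450, array([ 470.5, -106.5])), (46, array([ 470.8, -105.7]))]
```

```bash
python3 -m inch '[{"linear":[0.23,0.55,0],"twist":0,"fingers":1},{"linear":[0.5,1.2,0],"twist":0,"fingers":1},{"linear":[0.77,1.85,0],"twist":0,"fingers":1},{"linear":[1.04,2.5,0],"twist":0,"fingers":1},{"linear":[1.28,3.05,0],"twist":0,"fingers":1}]'
python3 -m inch '[{"linear":[0.23,0.55,0],"twist":0,"fingers":1},{"linear":[0.5,1.2,0],"twist":0,"fingers":1},{"linear":[0.77,1.85,0],"twist":0,"fingers":1},{"linear":[1.04,2.5,0],"twist":0,"fingers":1},{"linear":[1.28,3.05,0],"twist":0,"fingers":1}]'
python3 look.py 8 top scene; python3 m.py 8 496 -46
```

```text
time: 8.3
eef_pos: [438.1, -183.4, 2.8]
ee_rot: [-0.0, 0.2, 0.98, 0.0]
wrist_force: [-0.6, -3.4, 0.6]
opening: 85.3
gripper_force: 1.2
time: 8.93
eef_pos: [450.9, -152.9, 2.8]
ee_rot: [-0.0, 0.2, 0.98, -0.0]
wrist_force: [-1.4, -4.0, 0.2]
opening: 85.3
gripper_force: 1.3
t 8.925 j [-0.33  0.36 -0.5   0.71 -0.    0.08] tcp [ 450.9 -152.9    2.8] rot [-0.    0.2   0.98 -0.  ] F [-1.4 -4.   0.2]
scene [(763, array([495.6, -45.6])), (834, array([495.8, -45.7])), (77, array([496.2, -45.9]))]
top [(178, array([496.5, -46.2])), (428, array([496. , -45.4])), (42, array([496.7, -45.1]))]
```

```bash
python3 -m inch '[{"linear":[0.23,0.55,0],"twist":0,"fingers":1},{"linear":[0.48,1.12,0],"twist":0,"fingers":1},{"linear":[0.73,1.71,0],"twist":0,"fingers":1},{"linear":[0.98,2.3,0],"twist":0,"fingers":1},{"linear":[1.2,2.8,0],"twist":0,"fingers":1}]'
python3 -m inch '[{"linear":[0.23,0.55,0],"twist":0,"fingers":1},{"linear":[0.46,1.1,0],"twist":0,"fingers":1},{"linear":[0.69,1.6,0],"twist":0,"fingers":1},{"linear":[0.88,2.07,0],"twist":0,"fingers":1},{"linear":[1.0,2.35,0],"twist":0,"fingers":1}]'
python3 look.py 9 top scene; python3 m.py 9 518 6
python3 - <<'E'
import cv2
a=cv2.imread("pics/scene9.png")[130:300,130:380]
cv2.imwrite("pics/c6.png",cv2.resize(a,None,fx=3,fy=3,interpolation=2))
E
```

```text
time: 9.65
eef_pos: [462.9, -124.9, 2.8]
ee_rot: [-0.0, 0.2, 0.98, -0.0]
wrist_force: [-1.6, -2.7, 0.3]
opening: 85.7
gripper_force: 1.3
time: 10.28
eef_pos: [472.8, -101.6, 2.8]
ee_rot: [-0.0, 0.2, 0.98, -0.0]
wrist_force: [-1.0, -3.3, -0.0]
opening: 85.4
gripper_force: 1.3
t 10.275 j [-0.21  0.37 -0.48  0.72 -0.    0.19] tcp [ 472.8 -101.6    2.8] rot [-0.    0.2   0.98 -0.  ] F [-1.  -3.3 -0. ]
scene [(774, array([517.5,   5.4])), (870, array([517.4,   5.3])), (82, array([518.,   5.]))]
top [(238, array([517.6,   6.3])), (442, array([517.7,   5.8])), (43, array([518.6,   5.8]))]
```

View pics/c6.png

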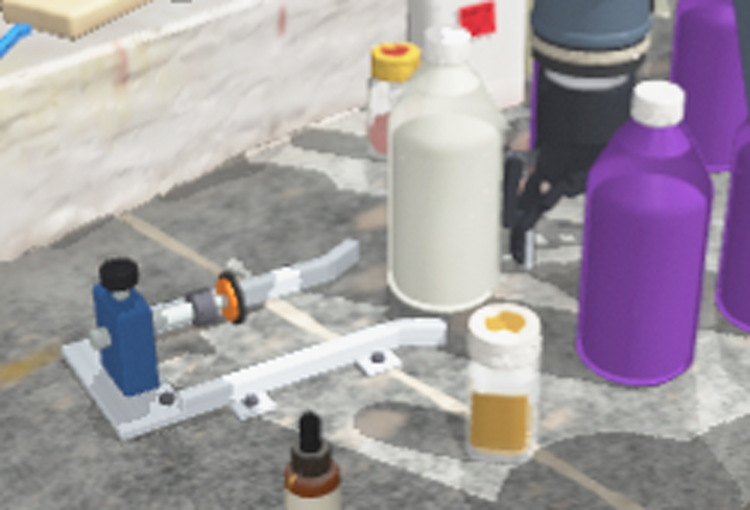

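The crop shows the bottle upright just ahead of the flares and centred between them, with the ochre jar undisturbed. Now I'll turn the hand to the lane axis.

```bash
python3 -m inch '[{"linear":[-0.4,-0.9,0],"twist":0,"fingers":1},{"linear":[-0.2,-1.4,0],"twist":4,"fingers":1},{"linear":[0.8,-1.5,0],"twist":8,"fingers":1},{"linear":[1.35,-1.15,0],"twist":8,"fingers":1},{"linear":[1.35,-1.15,0],"twist":8,"fingers":1}]'
python3 -m inch '[{"linear":[0.12,0.45,0],"twist":0,"fingers":1},{"linear":[0.25,0.95,0],"twist":0,"fingers":1},{"linear":[0.38,1.45,0],"twist":0,"fingers":1},{"linear":[0.54,2.05,0],"twist":0,"fingers":1},{"linear":[0.69,2.6,0],"twist":0,"fingers":1}]'
python3 look.py 10 top scene; python3 m.py 10 522 24
```

```text
time: 11.0
eef_pos: [486.2, -113.3, 2.7]
ee_rot: [-0.0, 0.132, 0.991, 0.0]
wrist_force: [-0.2, 0.0, -0.6]
opening: 85.4
gripper_force: 0.0
time: 11.62
eef_pos: [493.2, -86.9, 2.8]
ee_rot: [-0.0, 0.132, 0.991, -0.0]
wrist_force: [-1.2, -2.0, -0.3]
opening: 85.2
gripper_force: 1.1
t 11.625 j [-0.17  0.4  -0.44  0.73 -0.    0.09] tcp [493.2 -86.9   2.8] rot [-0.     0.132  0.991 -0.   ] F [-1.2 -2.  -0.3]
scene [(801, array([522.5,  25.6])), (877, array([522.7,  25.6])), (88, array([523.4,  25.1]))]
top [(340, array([522.9,  26.3])), (442, array([522.8,  25.7])), (39, array([523.5,  26.1]))]
```

```bash
python3 -m inch '[{"linear":[0.15,0.48,0],"twist":0,"fingers":1},{"linear":[0.3,0.96,0],"twist":0,"fingers":1},{"linear":[0.45,1.44,0],"twist":0,"fingers":1},{"linear":[0.6,1.92,0],"twist":0,"fingers":1},{"linear":[0.73,2.4,0],"twist":0,"fingers":1}]'
python3 -m inch '[{"linear":[0.13,0.48,0],"twist":0,"fingers":1},{"linear":[0.27,0.96,0],"twist":0,"fingers":1},{"linear":[0.4,1.44,0],"twist":0,"fingers":1},{"linear":[0.54,1.92,0],"twist":0,"fingers":1},{"linear":[0.65,2.4,0],"twist":0,"fingers":1}]'
python3 look.py 11 top scene; python3 m.py 11 536 73
python3 - <<'E'
import cv2
a=cv2.imread("pics/scene11.png")[130:300,130:380]
cv2.imwrite("pics/c7.png",cv2.resize(a,None,fx=3,fy=3,interpolation=2))
E
```

```text
time: 12.35
eef_pos: [500.5, -63.0, 2.8]
ee_rot: [-0.0, 0.132, 0.991, 0.0]
wrist_force: [-0.9, -3.5, 0.3]
opening: 85.3
gripper_force: 1.3
time: 12.98
eef_pos: [507.0, -39.1, 2.8]
ee_rot: [0.0, 0.132, 0.991, 0.0]
wrist_force: [-0.4, -4.2, -0.2]
opening: 85.2
gripper_force: 1.3
t 12.975 j [-0.08  0.41 -0.42  0.74  0.    0.19] tcp [507.  -39.1   2.8] rot [0.    0.132 0.991 0.   ] F [-0.4 -4.2 -0.2]
scene [(836, array([536.3,  73.6])), (908, array([536.2,  73.4])), (84, array([536.8,  73.1]))]
top [(358, array([536.5,  74. ])), (438, array([536.4,  73.7])), (43, array([537.1,  74.1]))]
```

View pics/c7.png

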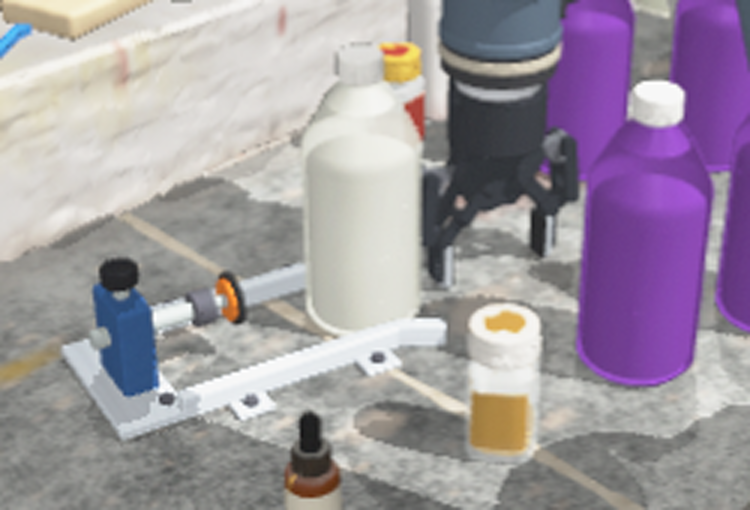

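The bottle is at the mouth, upright and centred. I'll take it 40 mm further, then feel for the pad.

```bash
python3 -m inch '[{"linear":[0.12,0.46,0],"twist":0,"fingers":1},{"linear":[0.24,0.9,0],"twist":0,"fingers":1},{"linear":[0.36,1.36,0],"twist":0,"fingers":1},{"linear":[0.48,1.8,0],"twist":0,"fingers":1},{"linear":[0.58,2.2,0],"twist":0,"fingers":1}]'
python3 -m inch '[{"linear":[0.1,0.4,0],"twist":0,"fingers":1},{"linear":[0.2,0.8,0],"twist":0,"fingers":1},{"linear":[0.3,1.15,0],"twist":0,"fingers":1},{"linear":[0.39,1.48,0],"twist":0,"fingers":1},{"linear":[0.46,1.74,0],"twist":0,"fingers":1}]'
python3 look.py 12 top scene; python3 m.py 12 547 113
python3 - <<'E'
from h import *
s=dict(np.load("scene12.npz"));X=pts(s);hsv=cv2.cvtColor(s["img"],cv2.COLOR_RGB2HSV)
k=(hsv[...,0]<18)&(hsv[...,1]>150)&(X[...,1]>140)&(X[...,1]<210)&(X[...,0]>530)&(X[...,0]<600)&(X[...,2]<75)&(X[...,2]>20)
a=(X[k][:,:2]-[537.3,73.8])@np.array([.256,.967]);print("pad s",np.percentile(a,[5,50,95]),k.sum())
E
```

```text
time: 13.7
eef_pos: [512.9, -17.1, 2.9]
ee_rot: [0.0, 0.132, 0.991, -0.0]
wrist_force: [-1.2, -4.4, 2.9]
opening: 85.5
gripper_force: 1.8
time: 14.32
eef_pos: [517.3, 0.3, 2.7]
ee_rot: [-0.0, 0.132, 0.991, 0.0]
wrist_force: [-0.9, -1.8, -0.1]
opening: 85.3
gripper_force: 1.1
t 14.325 j [ 0.    0.43 -0.39  0.75  0.    0.26] tcp [5.173e+02 3.000e-01 2.700e+00] rot [-0.     0.132  0.991  0.   ] F [-0.9 -1.8 -0.1]
scene [(868, array([546.3, 112.8])), (946, array([546.2, 113.1])), (96, array([546.7, 113.8]))]
top [(348, array([546.2, 113.6])), (448, array([546.4, 113.6])), (41, array([546.9, 115.6]))]
pad s [107.93188469 109.93216682 111.16580244] 56
```

```bash
python3 -m inch '[{"linear":[0.06,0.24,0],"twist":0,"fingers":1},{"linear":[0.13,0.48,0],"twist":0,"fingers":1},{"linear":[0.2,0.74,0],"twist":0,"fingers":1},{"linear":[0.27,1.0,0],"twist":0,"fingers":1},{"linear":[0.32,1.2,0],"twist":0,"fingers":1}]'
python3 -m inch '[{"linear":[0.04,0.15,0],"twist":0,"fingers":1},{"linear":[0.08,0.29,0],"twist":0,"fingers":1},{"linear":[0.12,0.44,0],"twist":0,"fingers":1},{"linear":[0.15,0.56,0],"twist":0,"fingers":1},{"linear":[0.18,0.68,0],"twist":0,"fingers":1}]'
python3 look.py 13 top scene; python3 m.py 13 551 132
```

```text
time: 15.05
eef_pos: [520.5, 12.2, 2.8]
ee_rot: [-0.0, 0.132, 0.991, -0.0]
wrist_force: [-0.9, -2.9, -0.6]
opening: 85.4
gripper_force: 1.0
time: 15.68
eef_pos: [522.3, 18.9, 2.8]
ee_rot: [-0.0, 0.132, 0.991, -0.0]
wrist_force: [-0.4, -2.1, -1.0]
opening: 85.2
gripper_force: 1.0
t 15.675 j [ 0.04  0.43 -0.38  0.76 -0.    0.3 ] tcp [522.3  18.9   2.8] rot [-0.     0.132  0.991 -0.   ] F [-0.4 -2.1 -1. ]
scene [(865, array([551.5, 131.5])), (966, array([551.7, 131.6])), (94, array([552.6, 131.8]))]
top [(372, array([551.4, 132.4])), (449, array([551.8, 132. ])), (41, array([552.3, 133.5]))]
```

```bash
python3 -m inch '[{"linear":[0.03,0.1,0],"twist":0,"fingers":1},{"linear":[0.05,0.2,0],"twist":0,"fingers":1},{"linear":[0.08,0.3,0],"twist":0,"fingers":1},{"linear":[0.1,0.4,0],"twist":0,"fingers":1}]'
python3 -m inch '[{"linear":[0.013,0.05,0],"twist":0,"fingers":1},{"linear":[0.026,0.1,0],"twist":0,"fingers":1},{"linear":[0.04,0.15,0],"twist":0,"fingers":1},{"linear":[0.05,0.2,0],"twist":0,"fingers":1}]'
python3 look.py 14 top scene;  python3 m.py 14 553 137
```

```text
time: 16.27
eef_pos: [523.0, 22.4, 2.7]
ee_rot: [-0.0, 0.132, 0.991, -0.001]
wrist_force: [-3.4, -9.0, -0.7]
opening: 85.3
gripper_force: 3.4
time: 16.77
eef_pos: [523.4, 23.8, 2.7]
ee_rot: [-0.0, 0.132, 0.991, -0.001]
wrist_force: [-3.7, -14.5, 0.3]
opening: 85.1
gripper_force: 5.1
t 16.775 j [ 0.05  0.44 -0.38  0.76 -0.    0.31] tcp [523.4  23.8   2.7] rot [-0.     0.132  0.991 -0.001] F [ -3.7 -14.5   0.3]
scene [(867, array([552.6, 136.2])), (979, array([552.6, 136. ])), (89, array([553.1, 136.1]))]
top [(381, array([552.6, 137.5])), (430, array([552.9, 136.6])), (39, array([553.7, 137.8]))]
```

```bash
python3 -m inch '[{"linear":[0,0,0],"twist":0,"fingers":1},{"linear":[0,0,0],"twist":0,"fingers":1},{"linear":[0,0,0],"twist":0,"fingers":1}]'; python3 -m inch '[{"linear":[0,0,0],"twist":0,"fingers":1},{"linear":[0,0,0],"twist":0,"fingers":1},{"linear":[0,0,0],"twist":0,"fingers":1},{"linear":[0,0,0],"twist":0,"fingers":1},{"linear":[0,0,0],"twist":0,"fingers":1}]'; python3 -m inch '[{"linear":[0,0,0],"twist":0,"fingers":1}]'
```

```text
time: 17.25
eef_pos: [523.4, 23.8, 2.7]
ee_rot: [-0.0, 0.132, 0.991, -0.001]
wrist_force: [-3.9, -11.9, -0.6]
opening: 85.6
gripper_force: 4.7
time: 17.88
eef_pos: [523.3, 23.8, 2.7]
ee_rot: [-0.0, 0.132, 0.991, -0.001]
wrist_force: [-3.6, -12.3, 0.8]
opening: 85.7
gripper_force: 4.7
time: 18.0
eef_pos: [523.3, 23.8, 2.7]
ee_rot: [-0.0, 0.132, 0.991, -0.001]
wrist_force: [-3.9, -12.5, 1.2]
opening: 85.3
gripper_force: 4.7
```

```bash
for i in 1; do python3 -m inch '[{"linear":[-0.005,-0.02,0],"twist":0,"fingers":1},{"linear":[-0.01,-0.04,0],"twist":0,"fingers":1},{"linear":[-0.015,-0.06,0],"twist":0,"fingers":1},{"linear":[-0.02,-0.08,0],"twist":0,"fingers":1},{"linear":[-0.025,-0.1,0],"twist":0,"fingers":1}]'
python3 -m inch '[{"linear":[-0.005,-0.02,0],"twist":0,"fingers":1},{"linear":[-0.01,-0.04,0],"twist":0,"fingers":1},{"linear":[-0.015,-0.06,0],"twist":0,"fingers":1},{"linear":[-0.02,-0.08,0],"twist":0,"fingers":1},{"linear":[-0.025,-0.1,0],"twist":0,"fingers":1}]'
python3 -m inch '[{"linear":[-0.005,-0.02,0],"twist":0,"fingers":1},{"linear":[-0.01,-0.04,0],"twist":0,"fingers":1},{"linear":[-0.015,-0.06,0],"twist":0,"fingers":1},{"linear":[-0.02,-0.08,0],"twist":0,"fingers":1},{"linear":[-0.025,-0.1,0],"twist":0,"fingers":1}]'
python3 -m inch '[{"linear":[-0.005,-0.02,0],"twist":0,"fingers":1},{"linear":[-0.01,-0.04,0],"twist":0,"fingers":1},{"linear":[-0.015,-0.06,0],"twist":0,"fingers":1},{"linear":[-0.02,-0.08,0],"twist":0,"fingers":1},{"linear":[-0.025,-0.1,0],"twist":0,"fingers":1}]'; done | grep -E "eef|wrist"
```

```text
eef_pos: [523.3, 23.5, 2.6]
wrist_force: [-0.9, -6.1, -3.5]
eef_pos: [523.2, 22.8, 2.7]
wrist_force: [-1.7, -4.6, -2.3]
eef_pos: [523.3, 22.0, 3.0]
wrist_force: [0.2, -0.3, -0.0]
eef_pos: [522.8, 20.8, 2.8]
wrist_force: [-1.3, 0.7, -0.5]
```

```bash
python3 -m inch '[{"linear":[-0.02,-0.08,0],"twist":0,"fingers":1},{"linear":[-0.05,-0.2,0],"twist":0,"fingers":1},{"linear":[-0.13,-0.5,0],"twist":0,"fingers":1},{"linear":[-0.4,-1.5,0],"twist":0,"fingers":1},{"linear":[-0.9,-3.4,0],"twist":0,"fingers":1}]'
python3 -m inch '[{"linear":[-0.6,-2.4,0],"twist":0,"fingers":1},{"linear":[-1.2,-4.5,0],"twist":0,"fingers":1},{"linear":[-1.2,-4.5,3],"twist":0,"fingers":1},{"linear":[-1.2,-4.5,6],"twist":0,"fingers":1},{"linear":[-1.2,-4.5,6],"twist":0,"fingers":1}]'
python3 look.py 15 top scene; python3 m.py 15 553 137
python3 - <<'E'
import cv2
a=cv2.imread("pics/scene15.png")[130:300,130:380]
cv2.imwrite("pics/c8.png",cv2.resize(a,None,fx=3,fy=3,interpolation=2))
E
```

```text
time: 21.12
eef_pos: [513.6, -14.0, 2.8]
ee_rot: [0.0, 0.131, 0.991, -0.0]
wrist_force: [-0.7, -0.2, 0.3]
opening: 85.5
gripper_force: 0.0
time: 21.75
eef_pos: [502.8, -59.5, 64.8]
ee_rot: [0.002, 0.132, 0.991, -0.0]
wrist_force: [-0.2, 0.1, -0.1]
opening: 85.3
gripper_force: 0.0
t 21.75 j [-0.12  0.33 -0.35  0.88 -0.    0.15] tcp [502.8 -59.5  64.8] rot [ 0.002  0.132  0.991 -0.   ] F [-0.2  0.1 -0.1]
scene [(866, array([552.2, 134.5])), (939, array([552.2, 134.4])), (87, array([552.6, 134.8]))]
top [(374, array([552.1, 134.8])), (396, array([552.4, 135.2])), (36, array([553.3, 136. ]))]
```

View pics/c8.png

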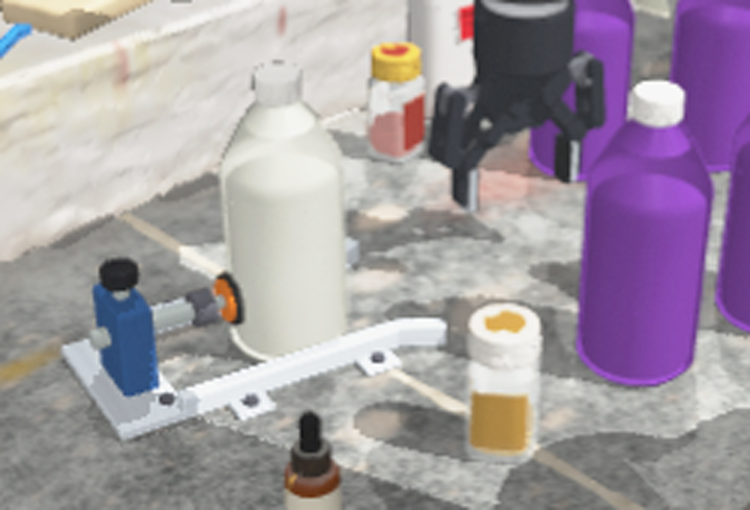

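The bottle stands upright between the rails against the pad, still compressed by roughly 1 mm. The gripper is clear and the jars haven't moved.

```bash
python3 -c "
from station import r
print(r.hand_in())"
```

```text
the job is handed in; nothing more can be done
None
```

I slid the oil bottle upright into the dock, pressed it against the pad at about 10 N (peak estimated at 12 N) for just over a second, and left it standing there, by my measurements still touching the pad. It was pushed at about 53 mm rather than below 45 mm because the moves could not lean the tool, but it showed no sign of tipping. The jars and dropper bottle were left alone, and I handed the job in at about 22 s.

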